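# Slide the corrector-magnet tray home in the compass housing

### The arm

A 6-joint arm with a two-finger parallel gripper is mounted at the origin on the work surface. World frame = base frame: x ahead of the robot, y to its left, z up, the work surface at z = 0. Lengths are in m, angles in rad, forces in N, time in s.
With the tool pointing down it reaches from about 0.275 to 0.85 m from the base axis. Payload 5.2 kg.
Tool frame: the origin (TCP) lies midway between the tips of the shut fingers; the grasp point (between the pads) lies 19 mm behind it; z points along the fingers, y is the direction in which the jaws open and shut (so a half turn about z gives the same grasp; the last joint's range is limited). The gripper opens to 85 mm and grips with 20 to 120 N. Pads are 22 mm wide; open, the fingers measure 114 mm over their backs; the gripper's body (76 mm by 85 mm) begins 54 mm behind the grasp point. The pads swing forward as they close: fully open they stand 13 mm farther back than shut.
Start: joints at [-1.487, 0.259, 1.535, -0, 1.348, -0.203], TCP at [0.156, -0.528, 0.231] pointing down, gripper open.
Joint ranges: [-3.14, 3.14], [-0.91, 2.08], [0.19, 2.58], [-1.22, 4.36], [0.22, 2.71], [-3.12, 3.12]. Speed limits (rad/s): [2.57, 2.57, 3.14, 3.14, 3.14, 3.14].

### API

Orientations are given as a unit quaternion [x, y, z, w].
In Python, from rig import robot gives the robot as it stands.
- The arm moves only by the shell command python3 -m crank 'ROWS' [OPENING] [FORCE]. ROWS is JSON, a list of rows, each a list of 2 entries, a list of its own where there are three numbers: the shift along the tool's x, y, z in mm, then the turn, a rotation vector about the tool's x, y, z in degrees. In form: [[[tx, ty, tz], [rx, ry, rz]], ...]. A call has 1 to 12 rows; each row is the pose to reach, as a shift and turn from the pose measured when the call began, along the tool's axes at that moment; what a row does not reach only later rows make up. A row lasts 1/12 s, in which the tool goes at most 41.7 mm and 7.16 degrees, less where a joint would pass 70% of its speed; a pose out of reach is approached as far as the arm can. A call with a gripper value outside its range is refused whole. OPENING is the finger opening in mm, from 0 to 85.4, set as the call begins (- or left out, the last holds). The fingers move at their own pace and stop on an object; FORCE is the grip in N (left out, the last holds). Time passes only in rows, so rows that repeat a pose let the fingers close. It gives the time, the measured TCP pose, the force and the opening at its end, in the units of the state.
- robot.read_state(): the state, without advancing time (a new reading comes with each control period).
- robot.snapshot(name): name is "scene" or "top" or "wrist"; returns a dict with "img" (480x640x3 uint8, blue, green, red), "camera_matrix" (3x3 intrinsics, pixels), "cam_to_world" (4x4, takes a point from camera to world coordinates); the wrist camera has in their place "hand_eye" (4x4, takes a point from camera to tool coordinates, whose origin is the TCP and whose axes are the flange's). Camera axes: x right, y down, z forward; pixel columns grow to the right and rows downward; lengths in m; the calibration is good to about 2 mm. The wrist camera is an equidistant fisheye: a pixel r from the principal point sees the ray r / f radians off the axis. A picture is of the moment at which its call begins: read the wrist's pose just before it. There is no depth.
- robot.sign_off(): hands the job in, once; it reports no verdict.
Trained networks look in the newest picture that a camera, given by its name, has taken for a name from the list of things; names that differ only in an ending like _2 or _b are one class to them, and where a whole thing is asked for, a point or a joint stands for the part that bears it (a point fixed in the world has none). Each returns a list of dicts, best first, with "score" (0 to 1); they miss things now and then, are a little off and sometimes report something else, mostly with a low value. They report only what shows in the picture. A call takes as long as a camera call. They do not tell look-alikes from the thing itself.
- robot.search_frame(camera, query): "position" ([x, y, z] in m, in world coordinates, good to about 4 mm: the middle of the surface that is visible of it).
- robot.place_of(camera, query): "position" ([x, y, z] in m, in world coordinates, good to about 4 mm: a listed point, or the origin of a listed thing).
The state is a dict: "time_s": time; "joint_pos": joint angles; "qvel": joint speeds; "joint_torque": joint torques, N m; "position": TCP position; "tcp_rot": TCP orientation; "ft_force": force on the tool from outside, world axes, zero at the start; "moment": the same for the moment, N m; "grip_width": finger opening in m.
Only numpy, scipy, OpenCV 4.12 (cv2) and the standard library are available. Lean on these libraries where they do the work, as an engineer would, in place of code of your own. Each camera call takes 0.05 s, during which the arm holds its last target.

### The job

Pick up the brass tray of corrector magnets, set it on the sill of the grey iron housing with its magnet end towards the bay, and slide it in between the hidden rails until it is fully home against the solid stop at the back, then let go. The rails and the stop are not exactly where the outside suggests, so feel the tray in slowly and gently: a push of 10 N or so is plenty, and once its nose is in the bay it must never be jammed against rails, sill or stop with more than 30 N. Leave the dome, hood, card float and jewel holder where they lie.

Things in the scene. Friction and masses are not known exactly. Their poses are not given: they have to be found in the camera images.
- tray: Loose brass tray, 0.24 to 0.38 kg, flat on the bench at first. Origin: centre of the underside of its pan; x points to the nose, which enters the bay first, z up. Pan 120 (x) by 90 (y) mm, floor 3 mm, rim 12 mm high. Four dark magnet bars are fixed in it, tops 10 mm above the underside, x = -17 to +53. Centre of mass near x = -15 mm.
- tray_rib (a point): Top edge of the tray's upright rib above the pan's centre, at (0, 0, 42) mm in the tray's frame, same axes. The rib, the part to grip, is 12 mm thick (y), 42 mm high from the underside, and runs straight along the centre line from the nose (x = +60) past the back of the pan to x = -102.
- tray_handle (a point): Centre of the upright T-plate handle at the tail end of the rib, at (-105, 0, 21) mm in the tray's frame, same axes. Plate 6 mm thick (x), 44 wide (y), 42 high; its outer face is at x = -108 of the tray.
- housing: Heavy grey iron housing fixed to the bench, a roofed bay open towards the robot. Origin: on the bench at mid width under the roof's front edge; x points into the bay, z up. Sill plate 8 mm thick, 144 wide, from x = -130 on through the bay. Roof x = 0 to 175, underside 58, top 64 (fittings to 69) mm high; side walls' inner faces at y = +-66; bolt flanges to y = +-92, 10 mm high.
- bay_home (a point): Point on the sill in the bay, at (62, 0, 8) mm in the housing's frame, same axes: where the home tray's origin would be by the outside measures. The true place differs by an unknown amount each time, up to 6 mm to either side and 18 mm in depth, as the unseen rigid cradle is set off by that much. At home the handle still stands out of the bay.
- bay_rails (a point): Point on the sill at (47, 0, 8) mm in the housing's frame, same axes. Here begin the cradle's straight steel side rails (94 mm apart, 26 mm high, parallel to the housing's x), led in by flares that are 112 mm apart at their front, x = 17. All shift with the cradle by up to 18 mm in x and 6 mm in y. A hard-rubber-faced rigid stop closes them at x = 122 +-18.
- home_pin (a joint): Travel in m of the spring pin ahead of the stop (0.3 N rising to 0.6 N): 0 when the tray does not touch it, grows as the tray's nose presses it back, 0.008 when the tray is against the solid stop. The tray's own friction on the sill holds it there.
- dome: Clear glass compass dome, 84 mm across, 46 mm high, origin at the centre of its underside; a bystander.
- hood: Bronze binnacle hood with a top stub, 116 mm across, 112 mm high, origin at the centre of its underside; a bystander.
- card_float: Dark ebonite card float, a disc 80 mm across with a hub, 22 mm high, origin at the centre of its underside; a bystander.
- jewel_holder: Steel pivot jewel holder, a small stem on a 36 mm foot, 40 mm high, origin at the centre of its underside; a bystander.
Things that resemble listed ones, but are neither listed nor needed, are in the scene too. What is meant by the tray is not pink or red, and is the larger of those in its own colour.

How it is judged:
By the outcome, as a careful person would: the job done as asked, in the order asked, and still so for the second after the job is handed in, with the robot touching nothing.
It also fails if it takes over 67 s, if anything falls off the work surface, if the arm or the gripper's body presses on something with over 40 N, if the wrist force passes 120 N, or if a joint passes its speed limit or range.

## Working session

There is one attempt and no reset: what is moved stays moved. The work goes in short steps, Python scripts to look and compute and a shell command to move; the robot and the scene stay as the last step left them, time stands still between calls to the robot, and variables do not carry over. Pictures are saved under pics/ and viewed, and the job is handed in when it is done.

```bash
ls; mkdir -p pics
python3 - <<'E'
from rig import robot
import cv2
s=robot.read_state(); print(s)
for n in("scene","top"):
    d=robot.snapshot(n); cv2.imwrite(f"pics/{n}0.png",d["img"]); print(n,d["camera_matrix"],d["cam_to_world"])
    for q in("tray","tray_rib","tray_handle","housing","bay_home","bay_rails","hood","dome","card_float","jewel_holder"):
        print(n,q,[(round(r["score"],2),[round(float(v),3) for v in r["position"]]) for r in robot.place_of(n,q)][:4])
E
```

```text
pics
{'time_s': 0.0, 'joint_pos': array([-1.48680838e+00,  2.59336947e-01,  1.53609534e+00,  1.10862233e-05,
        1.34801549e+00, -2.02779910e-01]), 'qvel': array([-0.00014484, -0.00013793, -0.0002458 , -0.0005675 , -0.00042759,
       -0.00109224]), 'joint_torque': array([-1.24802636e-04, -4.46031690e+01, -2.90576077e+01, -6.22082043e-04,
        1.19312340e-02,  2.01869796e-06]), 'position': array([ 0.15556027, -0.52698178,  0.23047305]), 'tcp_rot': array([ 9.89737874e-01,  1.42891849e-01,  6.04564140e-05, -9.25603642e-04]), 'ft_force': array([ 1.22947838,  0.79412772, -0.13533337]), 'moment': array([ 0.01412614, -0.03497696,  0.02507408]), 'grip_width': 0.08522760515148765}
scene [[445.68593554   0.         320.85248301]
 [  0.         445.68593554 236.18236239]
 [  0.           0.           1.        ]] [[-4.36404337e-01  5.41875718e-01 -7.18277078e-01  1.19587487e+00]
 [ 8.99750239e-01  2.63598903e-01 -3.47800410e-01  3.32336951e-01]
 [ 8.72452736e-04 -7.98051580e-01 -6.02588512e-01  6.16765616e-01]
 [ 0.00000000e+00  0.00000000e+00  0.00000000e+00  1.00000000e+00]]
scene tra
[... 1057 characters left out ...]
8, 0.005]), (0.92, [0.396, -0.029, 0.002]), (0.81, [0.456, -0.359, -0.0]), (0.7, [0.29, -0.3, -0.001])]
top tray_rib [(0.89, [0.52, -0.198, 0.051]), (0.83, [0.397, -0.033, 0.041]), (0.77, [0.461, -0.362, 0.026]), (0.75, [0.289, -0.3, 0.029])]
top tray_handle [(0.78, [0.343, -0.254, 0.014]), (0.71, [0.413, -0.201, 0.018]), (0.6, [0.478, -0.29, 0.013]), (0.58, [0.296, -0.001, 0.028])]
top housing [(0.83, [0.625, 0.142, -0.001])]
top bay_home [(0.32, [0.745, -0.089, 0.004])]
top bay_rails [(0.68, [0.746, -0.088, 0.001])]
top hood [(0.93, [0.692, -0.295, 0.002])]
top dome [(0.64, [0.746, -0.09, 0.003])]
top card_float [(0.96, [0.499, 0.393, 0.001])]
top jewel_holder [(0.44, [0.622, 0.385, 0.0])]
```

View pics/top0.png

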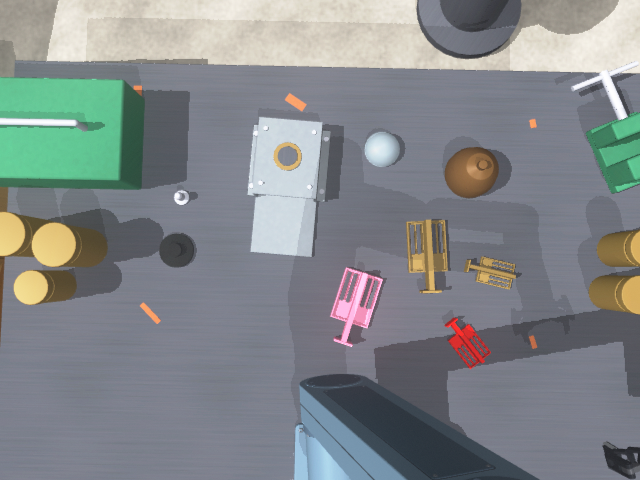

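View pics/scene0.png

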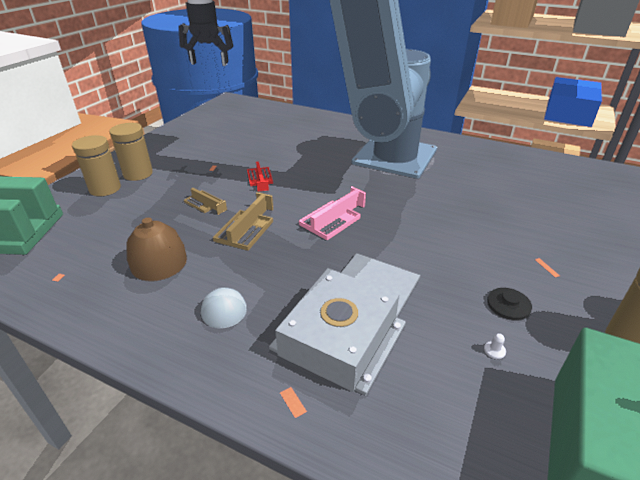

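The candidates in the top view are the large brass tray (428,250), a small brass one (492,272), a pink one (355,300) and a red one (468,342). The target is the large brass tray: it is neither pink nor red, and it is the bigger of the two brass ones. Next I'll enlarge crops to confirm this and to measure.

Run:
```python
import cv2,numpy as np
t=cv2.imread("pics/top0.png")
c=cv2.resize(t[205:305,390:530],None,fx=5,fy=5,interpolation=cv2.INTER_CUBIC);cv2.imwrite("pics/c1.png",c)
c=cv2.resize(t[105:265,235:345],None,fx=3.7,fy=3.7,interpolation=cv2.INTER_CUBIC);cv2.imwrite("pics/c2.png",c)
```

```text
(no output)
```

View pics/c1.png

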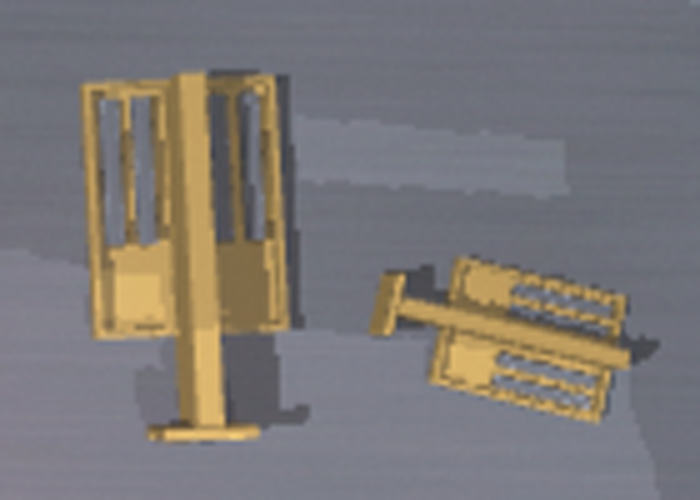

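View pics/c2.png

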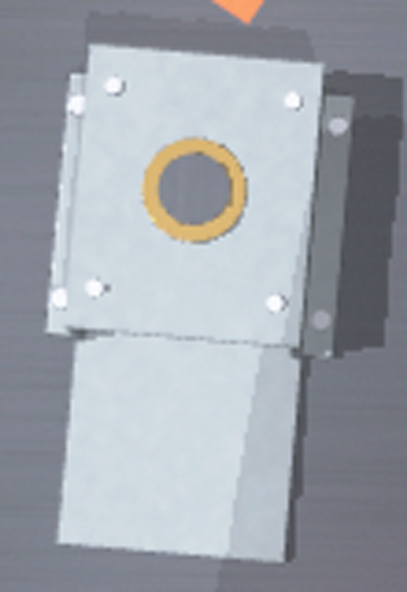

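Confirmed: the left, larger brass tray has four magnet bars at its nose end (top of the crop, world +x), and the handle is at about px (431,291). I need scene crops for the second view.

Run:
```python
import cv2,numpy as np
t=cv2.imread("pics/scene0.png")
c=cv2.resize(t[185:255,205:285],None,fx=8,fy=8,interpolation=cv2.INTER_CUBIC);cv2.imwrite("pics/c3.png",c)
c=cv2.resize(t[245:400,265:425],None,fx=3.8,fy=3.8,interpolation=cv2.INTER_CUBIC);cv2.imwrite("pics/c4.png",c)
```

```text
(no output)
```

View pics/c3.png

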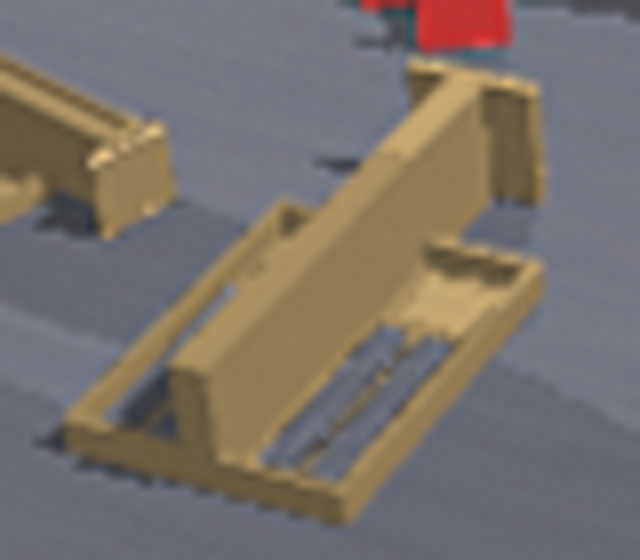

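View pics/c4.png

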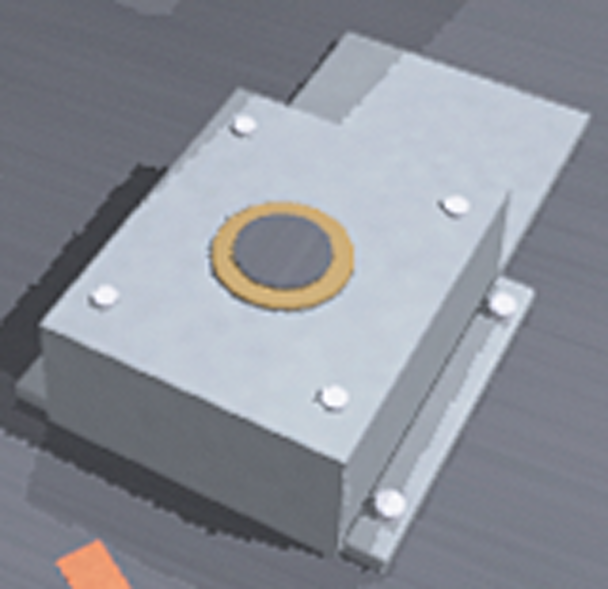

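```bash
cat > h.py <<'E'
import numpy as np,cv2
from rig import robot
from scipy.optimize import least_squares
def proj(K,T,P):
    p=(np.asarray(P)-T[:3,3])@T[:3,:3]; return (p[:,:2]/p[:,2:])@np.diag([K[0,0],K[1,1]])+[K[0,2],K[1,2]]
def fit(obs,x0,nw=0,names=None):
    # obs: list (K,T,localpts mm func of W, px)
    def f(p):
        c,s=np.cos(p[3]),np.sin(p[3]); R=np.array([[c,-s,0],[s,c,0],[0,0,1]]); r=[]
        for K,T,L,px in obs:
            r.append(proj(K,T,np.array(L(p[4] if len(p)>4 else 0))/1000@R.T+p[:3])-px)
        return np.vstack(r).ravel()
    s=least_squares(f,x0,loss='soft_l1',x_scale=[.01,.01,.01,.1]+[10]*nw)
    return s.x,f(s.x).reshape(-1,2)
E
python3 - <<'E'
from h import *
K={};T={}
for n in("top","scene"):
    d=robot.snapshot(n);K[n]=d["camera_matrix"];T[n]=d["cam_to_world"]
def px(a,s,o): return (np.array(a)+.5)/s-.5+o
tt=px([(83,85),(273,75),(95,340),(288,330),(177,72),(207,72),(150,433),(260,433)],5,(390,205))
lt=lambda W:[(60,45,12),(60,-45,12),(-60,45,12),(-60,-45,12),(60,6,42),(60,-6,42),(-105,22,42),(-105,-22,42)]
ts=px([(170,370),(210,378),(65,428),(345,492),(408,62),(541,87),(543,265)],8,(205,185))
ls=lambda W:[(60,-6,42),(60,6,42),(60,-45,12),(60,45,12),(-108,-22,42),(-106,22,42),(-60,45,12)]
ht=px([(90,43),(322,63),(75,332),(302,350),(57,543),(287,560)],3.7,(235,105))
lht=lambda W:[(175,W,64),(175,-W,64),(0,W,64),(0,-W,64),(-130,72,8),(-130,-72,8)]
hs=px([(42,325),(345,462),(508,192),(238,90),(348,33),(590,115)],3.8,(265,245))
lhs=lambda W:[(175,-W,64),(175,W,64),(0,W,64),(0,-W,64),(-130,-72,8),(-130,72,8)]
np.set_printoptions(precision=4,suppress=True)
for nm,a,b,x0 in(("tray",("top",lt,tt),("scene",ls,ts),[.52,-.2,0,0]),("housing",("top",lht,ht),("scene",lhs,hs),[.62,.14,0,0,72])):
    for sel in((a,b),(a,),(b,)):
        x,r=fit([(K[c],T[c],L,p) for c,L,p in sel],x0,len(x0)-4)
        print(nm,[c[0] for c in sel],x,"yaw",np.degrees(x[3])); 
        if len(sel)==2: print(r.T)
E
```

```text
tray ['top', 'scene'] [ 0.519  -0.196  -0.0036  0.0658] yaw 3.772893650283604
[[-0.4172 -0.3029 -0.0053 -0.3004 -0.1472 -0.934   2.3613 -0.3884 -0.2405
  -0.4965 -0.3207 -0.337   0.6552 -0.482  -0.1235]
 [-0.1053  0.1178 -0.146   0.0464  0.4363  0.1933  0.5708 -0.3419 -0.2974
  -0.0676 -0.699   0.6527 -0.419   0.406   0.1912]]
tray ['top'] [ 0.5191 -0.1957  0.0002  0.0569] yaw 3.262653916126718
tray ['scene'] [ 0.5197 -0.195  -0.0029  0.0766] yaw 4.389083655669717
housing ['top', 'scene'] [ 0.6229  0.1375 -0.0028 -0.0614 71.4519] yaw -3.516664844313367
[[-0.2219 -0.2271 -2.8979 -1.0707  0.2882 -0.8641 -0.5114 -0.574  -0.0433
  -0.0304 -0.6199 -0.7139]
 [ 0.9735  0.5997 -0.8461 -0.6337  0.4652  0.7789  0.1889  0.465  -0.7413
  -0.1791 -0.2122  0.1531]]
housing ['top'] [ 0.623   0.1356  0.0008 -0.0594 70.7083] yaw -3.401088312561821
housing ['scene'] [ 0.6204  0.1374 -0.0053 -0.0636 71.8338] yaw -3.6466382281721534
```

```bash
cat >> h.py <<'E'
from scipy.spatial.transform import Rotation as Ro
def goto(pos,ang):
    s=robot.read_state(); R=Ro.from_quat(s["tcp_rot"]); p=np.array(s["position"])
    a=np.radians(ang); x=np.array([np.cos(a),np.sin(a),0]); z=np.array([0,0,-1.]); y=np.cross(z,x)
    G=Ro.from_matrix(np.stack([x,y,z],1))
    d=R.inv().apply(np.array(pos)-p)*1000; w=(R.inv()*G).as_rotvec(degrees=True)
    print("t",round(s["time_s"],2),"shift",d.round(1),"rot",w.round(2),"f",np.round(s["ft_force"],1),"w",round(s["grip_width"],4))
def on(o,yaw,l):  # local mm -> world
    a=np.radians(yaw); return np.array([o[0]+(np.cos(a)*l[0]-np.sin(a)*l[1])/1000,o[1]+(np.sin(a)*l[0]+np.cos(a)*l[1])/1000])
E
python3 - <<'E'
from h import *
q=on((.519,-.196),3.8,(-30,0)); print(q)
goto([*q,.16],3.8)
E
```

```text
[ 0.48906596 -0.19798822]
t 1.2 shift [ 413.1 -221.7   71.3] rot [ 0.   -0.   12.63] f [-0.5 -0.3 -0.7] w 0.0854
```

```bash
python3 -m crank '[[[30,-16,5],[0,0,1]],[[65,-35,12],[0,0,2]],[[102,-55,18],[0,0,3]],[[140,-75,24],[0,0,4]],[[177,-95,31],[0,0,5]],[[215,-115,37],[0,0,7]],[[252,-135,44],[0,0,9]],[[290,-155,50],[0,0,11]],[[327,-175,57],[0,0,12.6]],[[365,-196,63],[0,0,12.6]],[[395,-212,68],[0,0,12.6]],[[413,-222,71],[0,0,12.6]]]' 45 40
python3 -m crank '[[[20,0,0],[0,0,0]],[[0,0,0],[0,0,0]]]' >/dev/null 2>&1 </dev/null & kill $! 2>/dev/null
python3 - <<'E'
from h import *
q=on((.519,-.196),3.8,(-30,0))
goto([*q,.10],3.8)
s=robot.read_state();d=robot.snapshot("wrist"); cv2.imwrite("pics/w1.png",d["img"]); print(d["camera_matrix"],d["hand_eye"])
np.savez("w1.npz",p=s["position"],q=s["tcp_rot"],H=d["hand_eye"],K=d["camera_matrix"])
E
```

```text
time_s: 2.2
position: [0.491, -0.1945, 0.1599]
tcp_rot: [0.999, 0.034, 0.0, -0.001]
ft_force: [-0.2, -0.2, -0.8]
grip_width: 0.0447
t 2.2 shift [-2.3  3.4 59.9] rot [-0.06 -0.04  0.14] f [-0.2 -0.2 -0.8] w 0.0447
[[371.64829954   0.         317.23708737]
 [  0.         371.64829954 237.70961961]
 [  0.           0.           1.        ]] [[-9.47610379e-04 -9.45617457e-01 -3.25279461e-01  8.46802183e-02]
 [ 9.99999407e-01 -7.21348904e-04 -8.16189565e-04  9.15236045e-04]
 [ 5.37163118e-04 -3.25280041e-01  9.45617579e-01 -1.41605915e-01]
 [ 0.00000000e+00  0.00000000e+00  0.00000000e+00  1.00000000e+00]]
```

View pics/w1.png

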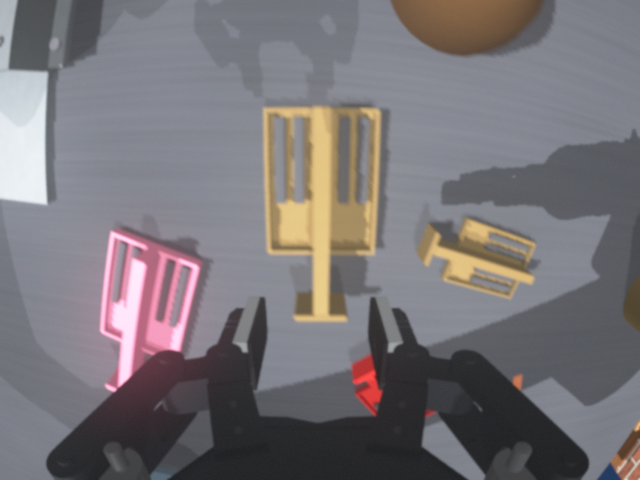

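The wrist view shows the large brass tray upright in the picture, nose at about (322,107) and handle at about (320,318), with the rib midway between the fingers. I'll refine the pose from this view.

```bash
cat >> h.py <<'E'
def wproj(w,P):
    R=Ro.from_quat(w["q"]).as_matrix(); H=w["H"];K=w["K"]
    p=(np.asarray(P)-w["p"])@R; p=(p-H[:3,3])@H[:3,:3]
    r=np.hypot(p[:,0],p[:,1]); th=np.arctan2(r,p[:,2])
    return p[:,:2]/r[:,None]*th[:,None]*K[0,0]+[K[0,2],K[1,2]]
def wfit(w,L,px,x0):
    L=np.array(L,float)/1000; px=np.array(px,float)
    def f(p):
        c,s=np.cos(p[3]),np.sin(p[3]); R=np.array([[c,-s,0],[s,c,0],[0,0,1]])
        return (wproj(w,L@R.T+p[:3])-px).ravel()
    s=least_squares(f,x0,loss='soft_l1',x_scale=[.01,.01,.01,.1]); return s.x,f(s.x).reshape(-1,2)
E
python3 - <<'E'
from h import *
w=dict(np.load("w1.npz"))
L=[(60,45,12),(60,-45,12),(-60,45,12),(-60,-45,12),(60,6,42),(60,-6,42),(-108,22,42),(-108,-22,42)]
px=[(264,108),(381,108),(267,254),(375,255),(312,107),(333,107),(294,321),(347,321)]
x,r=wfit(w,L,px,[.519,-.196,0,.06]); print(x.round(4),np.degrees(x[3]));print(r.round(1).T)
q=on(x[:2],np.degrees(x[3]),(-30,0)); goto([*q,.10],np.degrees(x[3]))
E
```

```text
[ 0.5216 -0.1966 -0.001   0.0612] 3.505084976053201
[[ 0.  -0.4  0.7 -0.9  2.2 -1.3 -0.2  0.5]
 [-0.1  1.1 -0.4 -0.7 -0.5 -0.3  0.5  0.8]]
t 2.25 shift [-1.4  6.  59.3] rot [-0.16 -0.1   0.52] f [2.3 1.4 0.1] w 0.0455
```

```bash
python3 -m crank '[[[-1.5,4,20],[0,0,0.3]],[[-1.5,4,45],[0,0,0.3]],[[-1.5,4,60],[0,0,0.3]],[[-1.5,4,60],[0,0,0.3]],[[-1.5,4,60],[0,0,0.3]]]'
python3 - <<'E'
from h import *
q=on((.5205,-.1965),3.6,(-30,0)); goto([*q,.016],3.6)
goto([*q,.016],3.6)
s=robot.read_state();d=robot.snapshot("wrist"); cv2.imwrite("pics/w2.png",d["img"]);print(s["position"])
E
```

```text
time_s: 2.67
position: [0.4909, -0.1963, 0.0989]
tcp_rot: [0.999, 0.032, 0.0, -0.002]
ft_force: [-0.0, -0.5, 0.3]
grip_width: 0.0451
t 2.67 shift [-0.5  2.4 82.9] rot [-0.22 -0.01  0.12] f [-0.  -0.5  0.3] w 0.0451
t 2.67 shift [-0.5  2.4 82.9] rot [-0.22 -0.01  0.12] f [-0.  -0.5  0.3] w 0.0451
[ 0.49092356 -0.19625748  0.09891036]
```

View pics/w2.png

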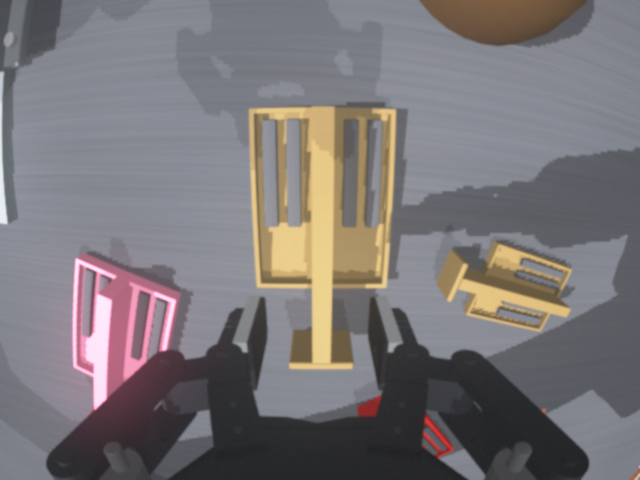

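The rib sits between the pads (rib column about 321, pad midpoint about 318). Descending now, with the opening narrowed to stay inside the rim.

```bash
python3 -m crank '[[[-0.5,1.5,15],[0,0,0]],[[-0.5,1.5,35],[0,0,0]],[[-0.5,1.5,55],[0,0,0]],[[-0.5,1.5,70],[0,0,0]],[[-0.5,1.5,79],[0,0,0]],[[-0.5,1.5,83],[0,0,0]],[[-0.5,1.5,83],[0,0,0]],[[-0.5,1.5,83],[0,0,0]]]' 36
python3 - <<'E'
from h import *
q=on((.5205,-.1965),3.6,(-30,0)); goto([*q,.016],3.6)
E
```

```text
time_s: 3.38
position: [0.4921, -0.1987, 0.0179]
tcp_rot: [0.999, 0.032, 0.002, -0.001]
ft_force: [0.3, -1.2, 0.3]
grip_width: 0.036
t 3.38 shift [-1.6 -0.4  1.9] rot [-0.08 -0.19  0.1 ] f [ 0.3 -1.2  0.3] w 0.036
```

```bash
python3 -m crank '[[[0,0,1],[0,0,0]],[[0,0,1],[0,0,0]],[[0,0,1],[0,0,0]],[[0,0,1],[0,0,0]],[[0,0,1],[0,0,0]],[[0,0,1],[0,0,0]],[[0,0,1],[0,0,0]],[[0,0,1],[0,0,0]]]' 5 45
python3 -m crank '[[[0,0,-5],[0,0,0]],[[0,0,-15],[0,0,0]],[[0,0,-30],[0,0,0]],[[0,0,-50],[0,0,0]],[[0,0,-70],[0,0,0]],[[0,0,-85],[0,0,0]],[[0,0,-90],[0,0,0]],[[0,0,-90],[0,0,0]]]'
python3 - <<'E'
from h import *
for n in("wrist","scene"):
    d=robot.snapshot(n); cv2.imwrite(f"pics/{n}3.png",d["img"])
E
```

```text
time_s: 4.05
position: [0.4931, -0.1993, 0.0181]
tcp_rot: [0.999, 0.032, 0.003, -0.0]
ft_force: [0.4, 0.8, 6.8]
grip_width: 0.0111
time_s: 4.72
position: [0.4933, -0.1997, 0.1098]
tcp_rot: [0.999, 0.032, 0.004, 0.001]
ft_force: [-1.2, 0.1, -3.1]
grip_width: 0.0113
```

View pics/wrist3.png

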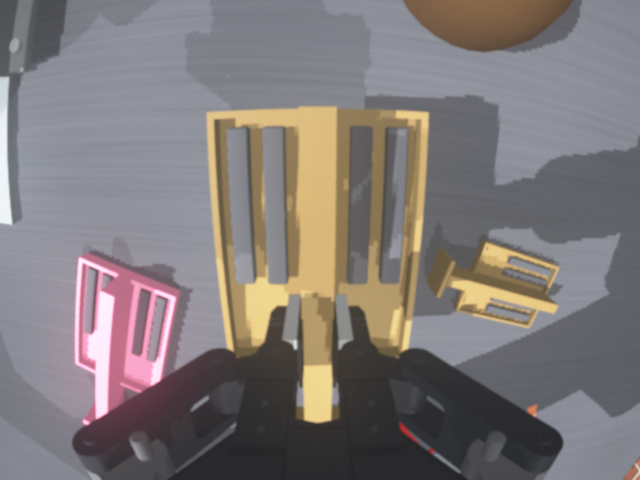

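View pics/scene3.png

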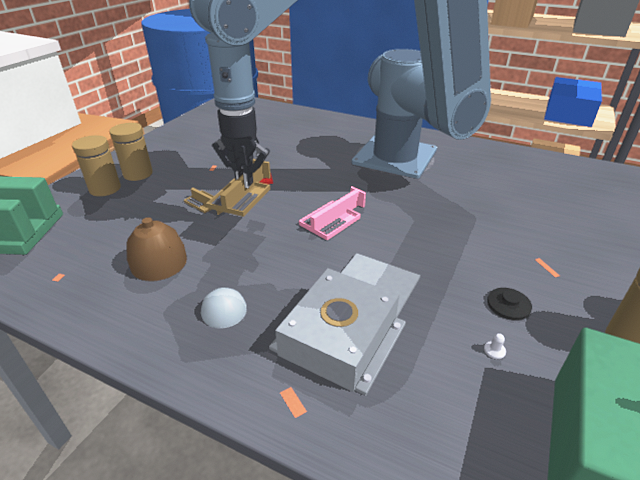

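The tray is held level by the rib (opening 11 mm) and clear of the bench. Next I'll move it to a hover in front of the bay.

Run:
```python
from h import *
q=on((.622,.137),-3.5,(-113,0)); print(q); goto([*q,.13],-3.5)
```

```text
[0.50921077 0.14389848]
t 4.82 shift [  39.4 -341.   -22. ] rot [-0.04 -0.26  7.21] f [ 0.2 -0.2 -3.1] w 0.0112
```

```bash
python3 -m crank '[[[0,-10,-12],[0,0,0.5]],[[3,-30,-22],[0,0,1]],[[7,-60,-22],[0,0,2]],[[11,-95,-22],[0,0,3]],[[16,-135,-22],[0,0,4]],[[20,-175,-22],[0,0,5]],[[25,-215,-22],[0,0,6]],[[30,-255,-22],[0,0,7]],[[34,-290,-22],[0,0,7.2]],[[37,-318,-22],[0,0,7.2]],[[39,-335,-22],[0,0,7.2]],[[39,-341,-22],[0,0,7.2]]]'
python3 -m crank '[[[0,0,0],[0,0,0]],[[0,0,0],[0,0,0]]]'
python3 - <<'E'
from h import *
for n in("wrist","top"):
    s=robot.read_state();d=robot.snapshot(n); cv2.imwrite(f"pics/{n}4.png",d["img"])
    if n=="wrist": np.savez("w4.npz",p=s["position"],q=s["tcp_rot"],H=d["hand_eye"],K=d["camera_matrix"])
E
```

```text
time_s: 5.82
position: [0.5075, 0.1473, 0.1296]
tcp_rot: [1.0, -0.029, 0.001, -0.001]
ft_force: [0.4, -0.3, -2.5]
grip_width: 0.0112
time_s: 5.98
position: [0.5065, 0.1477, 0.1292]
tcp_rot: [1.0, -0.029, 0.0, -0.001]
ft_force: [-0.2, -1.5, -3.2]
grip_width: 0.0109
```

View pics/wrist4.png

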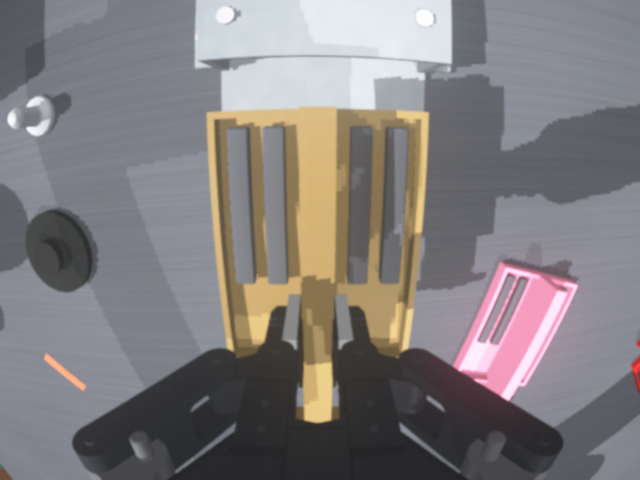

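View pics/top4.png

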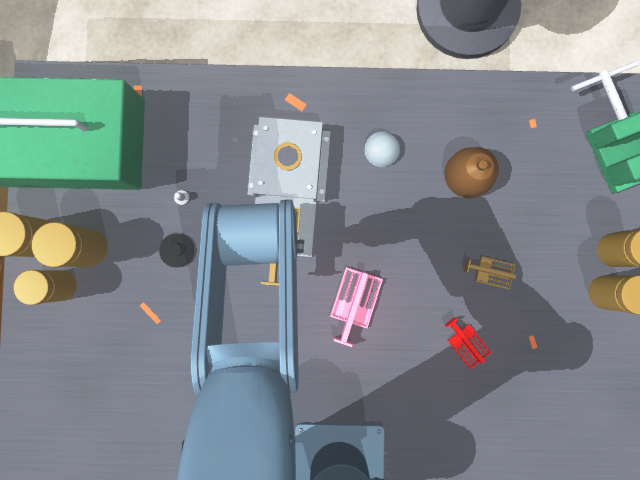

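Run:
```python
import cv2
t=cv2.imread("pics/wrist4.png"); cv2.imwrite("pics/c5.png",cv2.resize(t[0:130,185:465],None,fx=2.8,fy=2.8,interpolation=cv2.INTER_CUBIC))
```

```text
(no output)
```

View pics/c5.png

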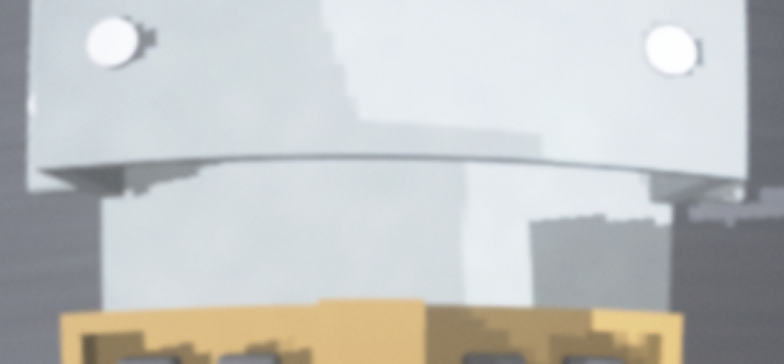

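Run:
```python
from h import *
w=dict(np.load("w4.npz"))
c=lambda u,v:np.array([(u+.5)/2.8-.5+185,(v+.5)/2.8-.5])
xs=np.linspace(-130,175,1500)
def W(p,L):
    L=np.array(L,float)/1000; cc,s=np.cos(p[2]),np.sin(p[2]); R=np.array([[cc,-s,0],[s,cc,0],[0,0,1]]); return wproj(w,L@R.T+[p[0],p[1],0])
sill=[(c(103,215),72),(c(103,300),72),(c(671,215),-72),(c(669,300),-72)]
def f(p):
    r=list((W(p,[(0,p[3],64),(0,-p[3],64)])-[c(40,168),c(746,181)]).ravel())
    r+=[W(p,[(0,0,64)])[0,1]-c(390,156)[1]]
    for q,y in sill:
        P=W(p,[(x,y,8) for x in xs]); i=np.argmin(abs(P[:,1]-q[1])); r.append(P[i,0]-q[0])
    return np.array(r)
from scipy.optimize import minimize
s=minimize(lambda p:(f(p)**2).sum()+((p[3]-71.5)/.5)**2,[.622,.137,-.061,71.5],method="Nelder-Mead",options=dict(xatol=1e-5,fatol=1e-4,maxiter=2000,initial_simplex=[[.622,.137,-.061,71.5],[.632,.137,-.061,71.5],[.622,.142,-.061,71.5],[.622,.137,-.03,71.5],[.622,.137,-.061,73]]))
print(s.x,np.degrees(s.x[2]),f(s.x).round(1))
# tray in hand
L=[(60,45,12),(60,-45,12),(60,6,42),(60,-6,42)];px=[(208,113),(428,113),(300,107),(337,107)]
R=Ro.from_quat(w["q"]).as_matrix(); print("tool x ang",np.degrees(np.arctan2(R[1,0],R[0,0])),w["p"])
def g(p):
    a=np.radians(p[2]);cc,s_=np.cos(a),np.sin(a);l=np.array(L)/1000
    P=np.stack([cc*l[:,0]-s_*l[:,1]+p[0],s_*l[:,0]+cc*l[:,1]+p[1],l[:,2]-.018+w["p"][2]],1); return (wproj(w,P)-px).ravel()
t=least_squares(g,[.535,.147,-3.5],x_scale=[.01,.01,1]); print("tray",t.x,g(t.x).round(1)); d=(np.array([t.x[0],t.x[1],0])-[*w["p"][:2],0])@R; print("tray in tool",d)
```

```text
[ 0.6241187   0.13596243 -0.07209263 71.1442618 ] -4.130603713511882 [-1.  -0.  -0.1  0.2 -0.1 -0.2 -0.1  1.   0.7]
tool x ang -3.2726427223774532 [0.50648496 0.14767111 0.12915187]
tray [ 0.53346678  0.14501407 -3.29590916] [-1.8 -0.4  2.4 -0.4 -1.   0.3  0.6  0.3]
tray in tool [2.70894975e-02 1.11241153e-03 1.89251810e-05]
```

Run:
```python
from h import *
q=on((.6235,.1365),-3.7,(-94,0)); print(q); goto([*q,.032],-3.7)
```

```text
[0.52969593 0.14256604]
t 6.08 shift [22.6  2.7 97.4] rot [-0.08 -0.1   0.32] f [ 0.5 -0.6 -2.1] w 0.0111
```

```bash
python3 -m crank '[[[10,1,5],[0,0,0.3]],[[22,3,20],[0,0,0.3]],[[23,4,45],[0,0,0.3]],[[23,4,70],[0,0,0.3]],[[23,4,85],[0,0,0.3]],[[23,4,94],[0,0,0.3]],[[23,4,97],[0,0,0.3]],[[23,4,97],[0,0,0.3]],[[23,4,97],[0,0,0.3]]]'
python3 - <<'E'
from h import *
q=on((.6235,.1365),-3.7,(-94,0)); goto([*q,.026],-3.7)
E
```

```text
time_s: 6.83
position: [0.5311, 0.1409, 0.0331]
tcp_rot: [0.999, -0.032, 0.002, -0.001]
ft_force: [-0.3, 0.6, -2.1]
grip_width: 0.0111
t 6.83 shift [-1.5 -1.6  7.1] rot [-0.09 -0.19 -0.01] f [-0.3  0.6 -2.1] w 0.0111
```

```bash
python3 -m crank '[[[-1.5,-1.5,3],[0,0,0]],[[-1.5,-1.5,5],[0,0,0]],[[-1.5,-1.5,6],[0,0,0]],[[-1.5,-1.5,6],[0,0,0]]]'
python3 -m crank '[[[0,0,0.5],[0,0,0]],[[0,0,1],[0,0,0]],[[0,0,1],[0,0,0]]]'
python3 - <<'E'
from h import *
q=on((.6235,.1365),-3.7,(-94,0)); goto([*q,.026],-3.7)
s=robot.read_state();d=robot.snapshot("wrist"); cv2.imwrite("pics/w5.png",d["img"])
d=robot.snapshot("scene"); cv2.imwrite("pics/s5.png",cv2.resize(d["img"][180:400,250:470],None,fx=2.7,fy=2.7))
E
```

```text
time_s: 7.17
position: [0.5297, 0.1426, 0.0273]
tcp_rot: [0.999, -0.032, 0.002, -0.001]
ft_force: [-0.5, 0.2, -2.8]
grip_width: 0.0114
time_s: 7.42
position: [0.5297, 0.1427, 0.0264]
tcp_rot: [0.999, -0.032, 0.002, -0.001]
ft_force: [0.1, -0.5, -3.5]
grip_width: 0.0111
t 7.42 shift [-0.   0.1  0.4] rot [-0.09 -0.21  0.01] f [ 0.1 -0.5 -3.5] w 0.0111
```

View pics/w5.png

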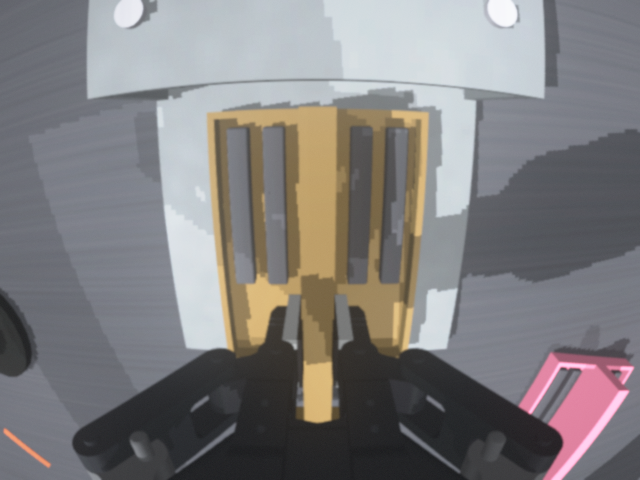

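View pics/s5.png

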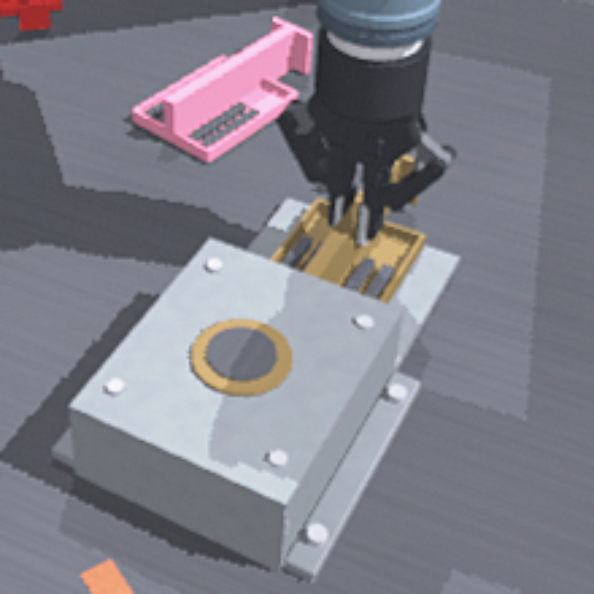

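The tray is centred over the sill (46 px and 47 px of sill showing either side) and parallel to it, with its nose just short of the roof edge. I'll feel down to the sill.

```bash
python3 -m crank '[[[0,0,0.5],[0,0,0]],[[0,0,0.7],[0,0,0]],[[0,0,0.7],[0,0,0]]]'
python3 -m crank '[[[0,0,0.5],[0,0,0]],[[0,0,0.7],[0,0,0]],[[0,0,0.7],[0,0,0]]]'
python3 -m crank '[[[0,0,0.5],[0,0,0]],[[0,0,0.7],[0,0,0]],[[0,0,0.7],[0,0,0]]]'
```

```text
time_s: 7.77
position: [0.5298, 0.1426, 0.0261]
tcp_rot: [0.999, -0.032, 0.002, -0.001]
ft_force: [-2.8, 1.2, 4.1]
grip_width: 0.0111
time_s: 8.02
position: [0.5298, 0.1427, 0.0261]
tcp_rot: [0.999, -0.032, 0.002, -0.001]
ft_force: [-2.4, -0.8, 6.5]
grip_width: 0.0112
time_s: 8.27
position: [0.5298, 0.1427, 0.0261]
tcp_rot: [0.999, -0.032, 0.002, -0.001]
ft_force: [-3.6, -0.2, 7.4]
grip_width: 0.0113
```

```bash
python3 -m crank '[[[0,0,-0.7],[0,0,0]],[[0,0,-0.7],[0,0,0]],[[0,0,-0.7],[0,0,0]],[[0,0,-0.7],[0,0,0]],[[0,0,-5],[0,0,0]],[[0,0,-20],[0,0,0]],[[0,0,-40],[0,0,0]],[[0,0,-55],[0,0,0]],[[0,0,-60],[0,0,0]],[[0,0,-60],[0,0,0]]]' 34
python3 - <<'E'
from h import *
s=robot.read_state();d=robot.snapshot("wrist"); cv2.imwrite("pics/w6.png",d["img"]); print(s["ft_force"],s["grip_width"])
np.savez("w6.npz",p=s["position"],q=s["tcp_rot"],H=d["hand_eye"],K=d["camera_matrix"])
E
```

```text
time_s: 9.1
position: [0.5307, 0.1427, 0.0877]
tcp_rot: [0.999, -0.032, 0.004, -0.001]
ft_force: [0.2, 0.4, -0.5]
grip_width: 0.0342
[ 0.16849682  0.3880051  -0.53709606] 0.034244258458105095
```

View pics/w6.png

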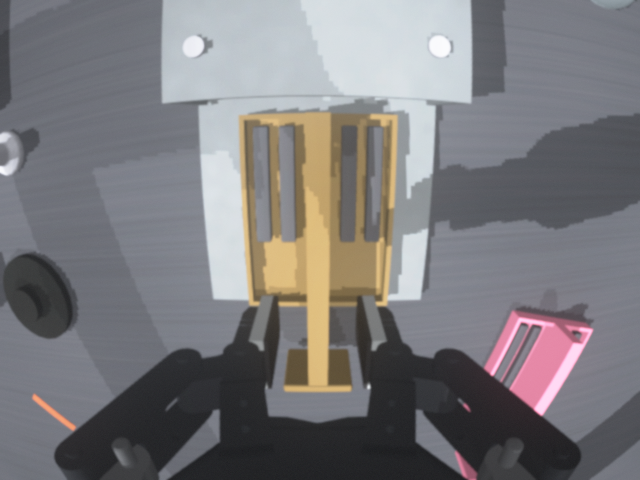

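The tray rests on the sill, nose towards the bay, and hasn't moved. I'll refit its pose and work out the position behind the handle.

Run:
```python
from h import *
w=dict(np.load("w6.npz"))
L=[(60,45,12),(60,-45,12),(-60,45,12),(-60,-45,12),(60,6,42),(60,-6,42),(-108,22,42),(-108,-22,42)]
px=[(239,115),(397,115),(250,305),(388,305),(305,112),(330,112),(285,390),(351,390)]
x,r=wfit(w,L,px,[.556,.14,.008,-.06]); print(x.round(4),np.degrees(x[3]));print(r.round(1).T)
y=np.degrees(x[3]); R=Ro.from_quat(w["q"]).as_matrix(); print("tray in tool",((x[:3]-w["p"])@R*1000).round(1))
goto([*on(x[:2],-3.7,(-132,0)),.085],-3.7)
```

```text
[ 0.5569  0.1399  0.0052 -0.0618] -3.5389543895909976
[[-0.1 -0.2 -0.  -1.2  0.3  0.2 -0.5  1.6]
 [ 0.1 -0.4 -0.6 -0.9  0.3  0.2  0.6  0.5]]
tray in tool [25.6  1.2 82.6]
t 9.15 shift [-104.9    0.9    0.9] rot [-0.1  -0.34  0.02] f [ 0.3 -0.6  0.1] w 0.0338
```

```bash
python3 -m crank '[[[-15,0.5,0],[0,0,0]],[[-40,0.5,0],[0,0,0]],[[-70,0.5,0],[0,0,0]],[[-95,0.5,0],[0,0,0]],[[-106,0.5,0],[0,0,0]],[[-106,0.5,10],[0,0,0]],[[-106,0.5,25],[0,0,0]],[[-106,0.5,45],[0,0,0]],[[-106,0.5,60],[0,0,0]],[[-106,0.5,67],[0,0,0]],[[-106,0.5,67],[0,0,0]],[[-106,0.5,67],[0,0,0]]]' 12 20
python3 - <<'E'
from h import *
goto([*on((.5569,.14),-3.7,(-124,0)),.020],-3.7)
s=robot.read_state();d=robot.snapshot("wrist"); cv2.imwrite("pics/w7.png",d["img"]); print(s["position"])
E
```

```text
time_s: 10.15
position: [0.4245, 0.149, 0.0185]
tcp_rot: [0.999, -0.032, 0.002, -0.001]
ft_force: [0.3, 0.6, 0.8]
grip_width: 0.0119
t 10.15 shift [ 8.7  0.4 -1.4] rot [-0.09 -0.28  0.02] f [0.3 0.6 0.8] w 0.0119
[0.42446428 0.14897012 0.01851296]
```

View pics/w7.png

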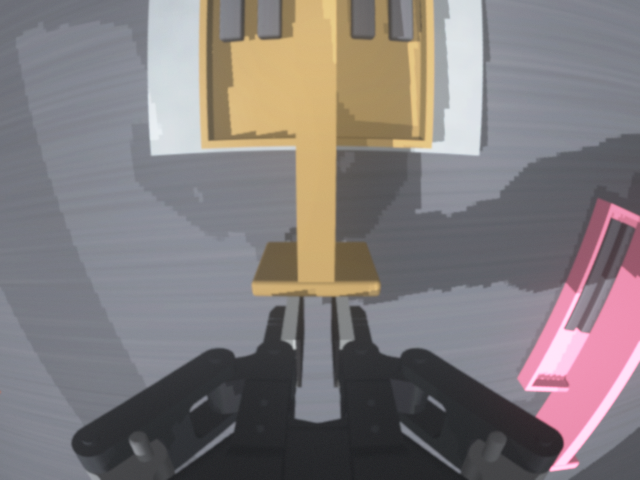

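```bash
python3 -m crank '[[[2,0,-1],[0,0,0]],[[4,0,-1],[0,0,0]],[[6,0,-1],[0,0,0]],[[8,0,-1],[0,0,0]],[[9,0,-1],[0,0,0]],[[10,0,-1],[0,0,0]],[[11,0,-1],[0,0,0]],[[12,0,-1],[0,0,0]],[[13,0,-1],[0,0,0]],[[14,0,-1],[0,0,0]],[[15,0,-1],[0,0,0]],[[16,0,-1],[0,0,0]]]'
python3 -m crank '[[[1,0,0],[0,0,0]],[[2,0,0],[0,0,0]],[[3,0,0],[0,0,0]],[[4,0,0],[0,0,0]],[[5,0,0],[0,0,0]],[[6,0,0],[0,0,0]],[[7,0,0],[0,0,0]],[[8,0,0],[0,0,0]],[[9,0,0],[0,0,0]],[[10,0,0],[0,0,0]]]'
python3 - <<'E'
from h import *
s=robot.read_state();d=robot.snapshot("wrist"); cv2.imwrite("pics/w8.png",d["img"]); print(s["position"],s["ft_force"])
np.savez("w8.npz",p=s["position"],q=s["tcp_rot"],H=d["hand_eye"],K=d["camera_matrix"])
E
```

```text
time_s: 11.2
position: [0.4403, 0.148, 0.02]
tcp_rot: [0.999, -0.032, 0.003, -0.001]
ft_force: [-1.0, 0.6, -1.2]
grip_width: 0.0122
time_s: 12.03
position: [0.4505, 0.1474, 0.02]
tcp_rot: [0.999, -0.032, 0.003, -0.001]
ft_force: [-1.3, 0.3, -0.9]
grip_width: 0.0119
[0.45046328 0.14736013 0.02001291] [-1.33406372  0.32434039 -0.94087761]
```

View pics/w8.png

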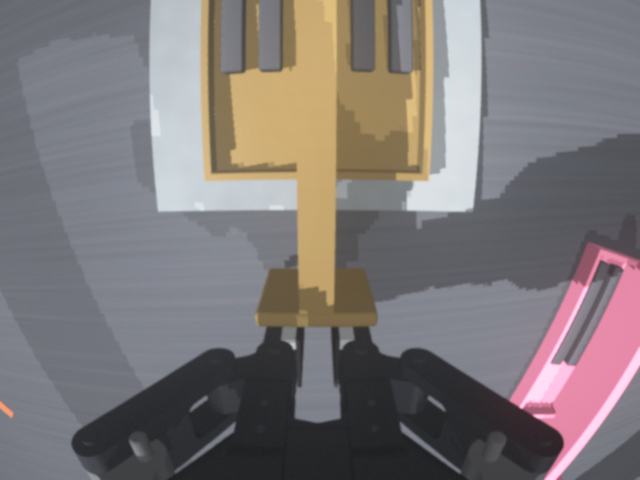

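```bash
cat > tr.py <<'E'
from h import *
import sys
def tray(w,L,px,z=.008,h=((.6235,.1365),-3.7)):
    L=np.array(L)/1000;px=np.array(px)
    R=Ro.from_quat(w["q"]).as_matrix(); p0=w["p"]+R@[.12,0,0]
    def g(p):
        a=p[2];c,s=np.cos(a),np.sin(a)
        P=np.stack([c*L[:,0]-s*L[:,1]+p[0],s*L[:,0]+c*L[:,1]+p[1],L[:,2]+z],1); return (wproj(w,P)-px).ravel()
    t=least_squares(g,[p0[0],p0[1],-.064],x_scale=[.01,.01,.1]); x=t.x
    a=np.radians(h[1]); d=x[:2]-np.array(h[0]); print("tray in housing",(1000*np.array([d[0]*np.cos(a)+d[1]*np.sin(a),-d[0]*np.sin(a)+d[1]*np.cos(a)])).round(1),"yaw",np.degrees(x[2]).round(2),"in tool x",((np.array([*x[:2],z])-w["p"])@R*1000).round(1),"res",g(x).round(1))
E
python3 - <<'E'
from tr import *
tray(dict(np.load("w8.npz")),[(-60,45,12),(-60,-45,12),(-108,22,42),(-108,-22,42)],[(203,181),(431,180),(256,324),(377,324)])
E
```

```text
tray in housing [-52.5  -0.7] yaw -3.6 in tool x [120.8   0.4  12.6] res [ 0.6 -2.2 -1.1 -1.7 -0.9  2.1  1.3  2. ]
```

```bash
python3 -m crank '[[[1,0,0],[0,0,0]],[[2,0,0],[0,0,0]],[[3,0,0],[0,0,0]],[[4,0,0],[0,0,0]],[[5,0,0],[0,0,0]],[[6,0,0],[0,0,0]],[[7,0,0],[0,0,0]],[[8,0,0],[0,0,0]],[[9,0,0],[0,0,0]],[[10,0,0],[0,0,0]],[[11,0,0],[0,0,0]],[[12,0,0],[0,0,0]]]'
python3 -m crank '[[[1,0,0],[0,0,0]],[[2,0,0],[0,0,0]],[[3,0,0],[0,0,0]],[[4,0,0],[0,0,0]],[[5,0,0],[0,0,0]],[[6,0,0],[0,0,0]],[[7,0,0],[0,0,0]],[[8,0,0],[0,0,0]],[[9,0,0],[0,0,0]],[[10,0,0],[0,0,0]],[[11,0,0],[0,0,0]],[[12,0,0],[0,0,0]]]'
python3 - <<'E'
from h import *
s=robot.read_state();d=robot.snapshot("wrist"); cv2.imwrite("pics/w9.png",d["img"])
np.savez("w9.npz",p=s["position"],q=s["tcp_rot"],H=d["hand_eye"],K=d["camera_matrix"])
E
```

```text
time_s: 13.08
position: [0.4628, 0.1465, 0.0201]
tcp_rot: [0.999, -0.032, 0.003, -0.001]
ft_force: [-0.9, -0.1, -0.8]
grip_width: 0.0123
time_s: 14.08
position: [0.4749, 0.1458, 0.0202]
tcp_rot: [0.999, -0.032, 0.003, -0.001]
ft_force: [-1.0, 0.7, -1.4]
grip_width: 0.012
```

View pics/w9.png

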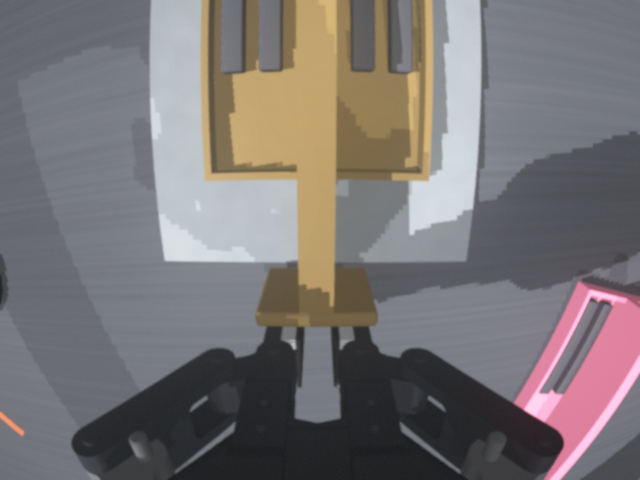

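The tray is moving straight ahead of the fingers (handle still centred at about 317, rim ends level at v about 180). I'll keep feeling it in.

```bash
python3 -m crank '[[[1,0,0],[0,0,0]],[[2,0,0],[0,0,0]],[[3,0,0],[0,0,0]],[[4,0,0],[0,0,0]],[[5,0,0],[0,0,0]],[[6,0,0],[0,0,0]],[[7,0,0],[0,0,0]],[[8,0,0],[0,0,0]]]'
python3 -m crank '[[[1,0,0],[0,0,0]],[[2,0,0],[0,0,0]],[[3,0,0],[0,0,0]],[[4,0,0],[0,0,0]],[[5,0,0],[0,0,0]],[[6,0,0],[0,0,0]],[[7,0,0],[0,0,0]],[[8,0,0],[0,0,0]]]'
```

```text
time_s: 14.8
position: [0.4835, 0.1452, 0.0202]
tcp_rot: [0.999, -0.032, 0.003, -0.001]
ft_force: [-1.9, -0.6, -1.9]
grip_width: 0.0122
time_s: 15.47
position: [0.4916, 0.1447, 0.0203]
tcp_rot: [0.999, -0.032, 0.003, -0.001]
ft_force: [-1.0, 0.8, -0.7]
grip_width: 0.0122
```

Run:
```python
from h import *
s=robot.read_state();d=robot.snapshot("wrist"); cv2.imwrite("pics/w10.png",d["img"])
np.savez("w10.npz",p=s["position"],q=s["tcp_rot"],H=d["hand_eye"],K=d["camera_matrix"])
```

```text
(no output)
```

View pics/w10.png

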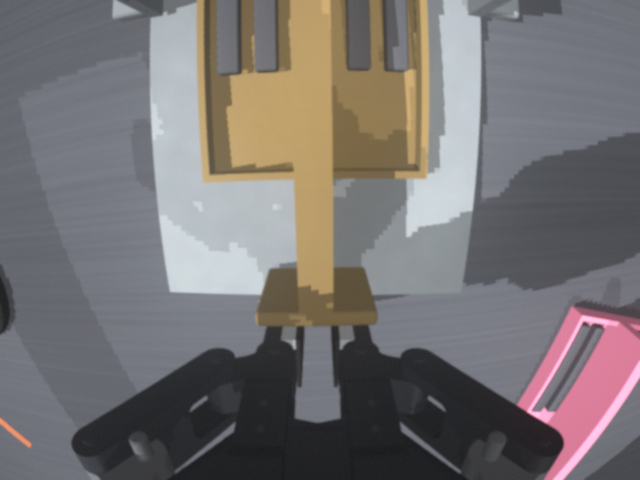

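The nose is being led to the left (housing +y) by a flare: the rim's left edge is now at u=198 against 202 at the start, and the force is only about 1–2 N. I'll continue with small steps and nudge the handle left along with it.

```bash
python3 - <<'E'
from tr import *
tray(dict(np.load("w10.npz")),[(-60,45,12),(-60,-45,12),(-108,22,42),(-108,-22,42)],[(203,182),(428,179),(256,324),(377,324)])
E
python3 -m crank '[[[1,-0.3,0],[0,0,0]],[[2,-0.6,0],[0,0,0]],[[3,-0.9,0],[0,0,0]],[[4,-1.2,0],[0,0,0]],[[5,-1.5,0],[0,0,0]],[[6,-1.8,0],[0,0,0]]]'
python3 - <<'E'
from h import *
s=robot.read_state();d=robot.snapshot("wrist"); cv2.imwrite("pics/w11.png",d["img"])
np.savez("w11.npz",p=s["position"],q=s["tcp_rot"],H=d["hand_eye"],K=d["camera_matrix"])
E
```

```text
tray in housing [-11.5   0.5] yaw -3.07 in tool x [120.6  -0.7  13. ] res [-0.3 -1.9  0.3 -1.5 -1.   2.4  0.9  1.4]
time_s: 16.02
position: [0.498, 0.1461, 0.0203]
tcp_rot: [0.999, -0.032, 0.003, -0.001]
ft_force: [-0.3, 0.0, -0.8]
grip_width: 0.0121
```

View pics/w11.png

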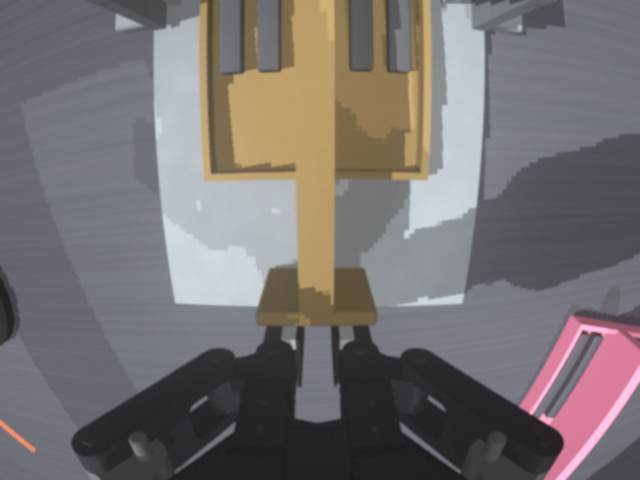

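```bash
python3 -m crank '[[[1,0,0],[0,0,0]],[[2,0,0],[0,0,0]],[[3,0,0],[0,0,0]],[[4,0,0],[0,0,0]],[[5,0,0],[0,0,0]],[[6,0,0],[0,0,0]],[[7,0,0],[0,0,0]],[[8,0,0],[0,0,0]]]'
python3 - <<'E'
from h import *
s=robot.read_state();d=robot.snapshot("wrist"); cv2.imwrite("pics/w12.png",d["img"])
np.savez("w12.npz",p=s["position"],q=s["tcp_rot"],H=d["hand_eye"],K=d["camera_matrix"])
E
```

```text
time_s: 16.73
position: [0.5064, 0.1456, 0.0204]
tcp_rot: [0.999, -0.032, 0.003, -0.001]
ft_force: [-1.2, 0.3, -0.2]
grip_width: 0.0118
```

View pics/w12.png

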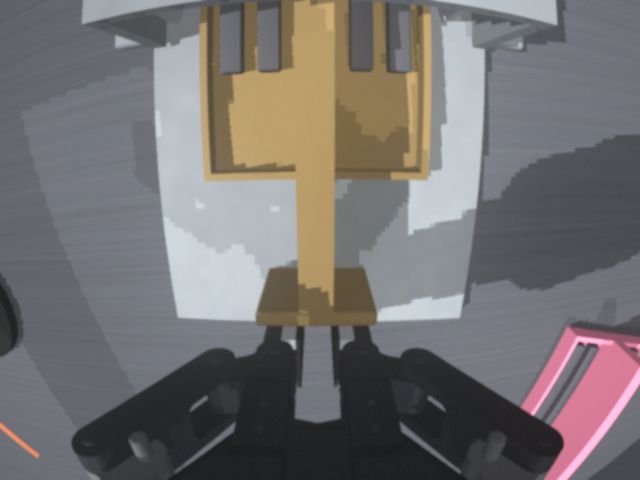

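```bash
python3 -m crank '[[[1,0,0],[0,0,0]],[[2,0,0],[0,0,0]],[[3,0,0],[0,0,0]],[[4,0,0],[0,0,0]],[[5,0,0],[0,0,0]],[[6,0,0],[0,0,0]],[[7,0,0],[0,0,0]],[[8,0,0],[0,0,0]]]'
python3 - <<'E'
from h import *
s=robot.read_state();d=robot.snapshot("wrist"); cv2.imwrite("pics/w13.png",d["img"])
np.savez("w13.npz",p=s["position"],q=s["tcp_rot"],H=d["hand_eye"],K=d["camera_matrix"])
E
```

```text
time_s: 17.45
position: [0.5148, 0.1451, 0.0205]
tcp_rot: [0.999, -0.032, 0.004, -0.001]
ft_force: [-0.9, 0.3, -0.2]
grip_width: 0.0117
```

View pics/w13.png

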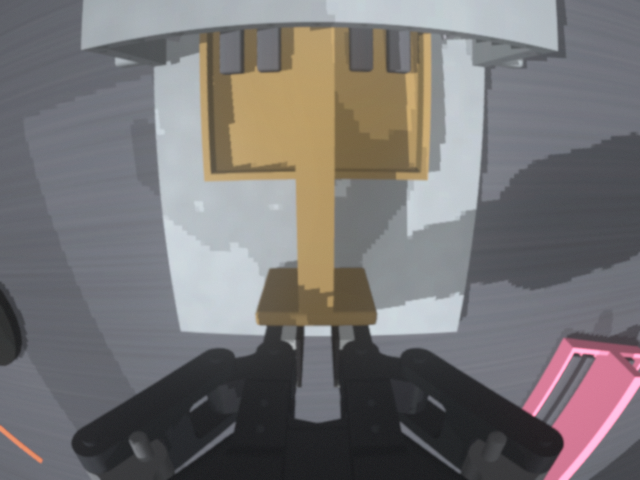

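Straight and free; no change in the tray's picture relative to the fingers. Continuing.

```bash
python3 -m crank '[[[1,0,0],[0,0,0]],[[2,0,0],[0,0,0]],[[3,0,0],[0,0,0]],[[4,0,0],[0,0,0]],[[5,0,0],[0,0,0]],[[6,0,0],[0,0,0]],[[7,0,0],[0,0,0]],[[8,0,0],[0,0,0]]]'
```

```text
time_s: 18.17
position: [0.5231, 0.1445, 0.0206]
tcp_rot: [0.999, -0.032, 0.004, -0.001]
ft_force: [-1.4, 0.5, -2.3]
grip_width: 0.0119
```

```bash
python3 -m crank '[[[1,0,0],[0,0,0]],[[2,0,0],[0,0,0]],[[3,0,0],[0,0,0]],[[4,0,0],[0,0,0]],[[5,0,0],[0,0,0]],[[6,0,0],[0,0,0]]]'
python3 - <<'E'
from h import *
s=robot.read_state();d=robot.snapshot("wrist"); cv2.imwrite("pics/w14.png",d["img"])
np.savez("w14.npz",p=s["position"],q=s["tcp_rot"],H=d["hand_eye"],K=d["camera_matrix"])
E
```

```text
time_s: 18.67
position: [0.5292, 0.1441, 0.0206]
tcp_rot: [0.999, -0.032, 0.004, -0.001]
ft_force: [-1.1, -0.1, -0.9]
grip_width: 0.0119
```

View pics/w14.png

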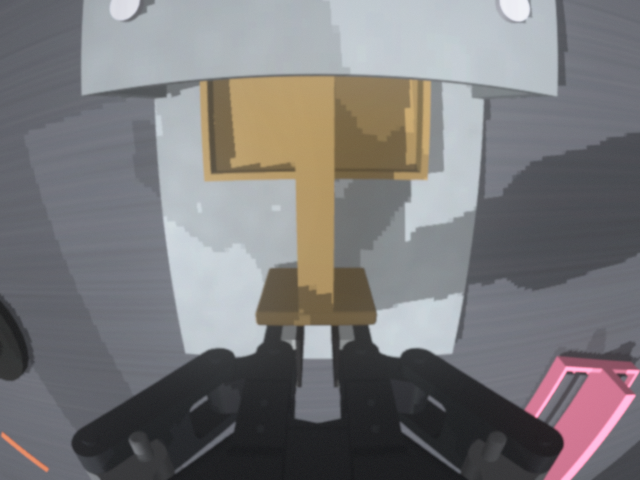

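```bash
python3 -m crank '[[[1,0,0],[0,0,0]],[[2,0,0],[0,0,0]],[[3,0,0],[0,0,0]],[[4,0,0],[0,0,0]],[[5,0,0],[0,0,0]],[[6,0,0],[0,0,0]],[[7,0,0],[0,0,0]],[[8,0,0],[0,0,0]]]'
```

```text
time_s: 19.38
position: [0.5376, 0.1436, 0.0208]
tcp_rot: [0.999, -0.032, 0.004, -0.001]
ft_force: [-1.7, -0.6, -0.6]
grip_width: 0.0121
```

```bash
python3 -m crank '[[[1,0,0],[0,0,0]],[[2,0,0],[0,0,0]],[[3,0,0],[0,0,0]],[[4,0,0],[0,0,0]],[[4,0,0],[0,0,0]]]'
```

```text
time_s: 19.8
position: [0.5419, 0.1433, 0.0209]
tcp_rot: [0.999, -0.032, 0.004, -0.001]
ft_force: [-0.8, 0.0, -1.3]
grip_width: 0.0118
```

```bash
python3 -m crank '[[[0.7,0,0],[0,0,0]],[[1.4,0,0],[0,0,0]],[[2,0,0],[0,0,0]],[[2.5,0,0],[0,0,0]],[[3,0,0],[0,0,0]],[[3,0,0],[0,0,0]]]'
```

```text
time_s: 20.3
position: [0.545, 0.1431, 0.0209]
tcp_rot: [0.999, -0.032, 0.004, -0.001]
ft_force: [-1.2, 0.8, -1.1]
grip_width: 0.0119
```

```bash
python3 -m crank '[[[0.7,0,0],[0,0,0]],[[1.4,0,0],[0,0,0]],[[2,0,0],[0,0,0]],[[2.5,0,0],[0,0,0]],[[3,0,0],[0,0,0]],[[3,0,0],[0,0,0]]]'
```

```text
time_s: 20.8
position: [0.5482, 0.1429, 0.0209]
tcp_rot: [0.999, -0.032, 0.004, -0.001]
ft_force: [-1.2, 0.6, -1.3]
grip_width: 0.0117
```

```bash
python3 -m crank '[[[0.7,0,0],[0,0,0]],[[1.4,0,0],[0,0,0]],[[2,0,0],[0,0,0]],[[2.5,0,0],[0,0,0]],[[3,0,0],[0,0,0]],[[3,0,0],[0,0,0]]]'
python3 - <<'E'
from h import *
s=robot.read_state();d=robot.snapshot("wrist"); cv2.imwrite("pics/w15.png",d["img"])
np.savez("w15.npz",p=s["position"],q=s["tcp_rot"],H=d["hand_eye"],K=d["camera_matrix"])
E
```

```text
time_s: 21.3
position: [0.5513, 0.1427, 0.0209]
tcp_rot: [0.999, -0.032, 0.004, -0.001]
ft_force: [-0.6, -0.0, -0.7]
grip_width: 0.0124
```

View pics/w15.png

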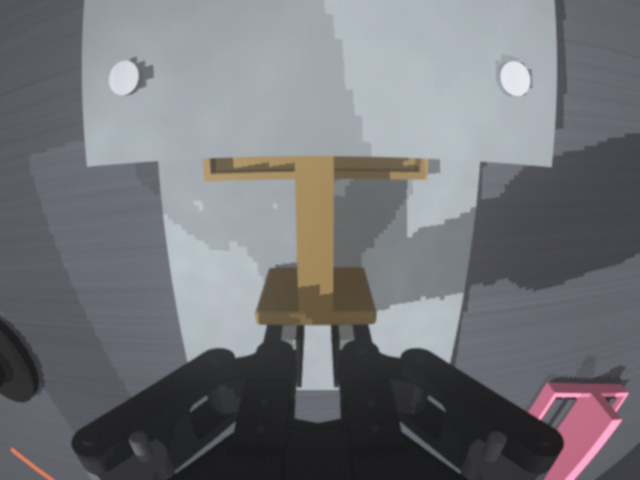

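```bash
python3 -m crank '[[[0.7,0,0],[0,0,0]],[[1.4,0,0],[0,0,0]],[[2,0,0],[0,0,0]],[[2.5,0,0],[0,0,0]],[[3,0,0],[0,0,0]],[[3,0,0],[0,0,0]]]'
```

```text
time_s: 21.85
position: [0.5544, 0.1425, 0.0209]
tcp_rot: [0.999, -0.032, 0.004, -0.001]
ft_force: [-2.3, 1.6, -0.2]
grip_width: 0.0123
```

```bash
python3 -m crank '[[[0.7,0,0],[0,0,0]],[[1.4,0,0],[0,0,0]],[[2,0,0],[0,0,0]],[[2.5,0,0],[0,0,0]],[[3,0,0],[0,0,0]],[[3,0,0],[0,0,0]]]'
```

```text
time_s: 22.35
position: [0.5574, 0.1424, 0.0209]
tcp_rot: [0.999, -0.032, 0.004, -0.001]
ft_force: [-2.4, 0.6, -0.8]
grip_width: 0.0118
```

```bash
python3 -m crank '[[[0.7,0,0],[0,0,0]],[[1.4,0,0],[0,0,0]],[[2,0,0],[0,0,0]],[[2.5,0,0],[0,0,0]],[[3,0,0],[0,0,0]],[[3,0,0],[0,0,0]]]'
```

```text
time_s: 22.85
position: [0.5595, 0.1422, 0.0209]
tcp_rot: [0.999, -0.032, 0.003, -0.001]
ft_force: [-5.4, 1.3, 2.4]
grip_width: 0.0118
```

```bash
python3 -m crank '[[[0.7,0,0],[0,0,0]],[[1.4,0,0],[0,0,0]],[[2,0,0],[0,0,0]],[[2.5,0,0],[0,0,0]],[[3,0,0],[0,0,0]],[[3,0,0],[0,0,0]]]'
```

```text
time_s: 23.35
position: [0.5594, 0.1423, 0.0209]
tcp_rot: [0.999, -0.032, 0.001, -0.001]
ft_force: [-11.1, 0.5, 9.2]
grip_width: 0.0118
```

The tray stopped at TCP x≈0.5595, with the force rising to 11 N. Before that there were about 5–6 mm at roughly 2.3 N, which fits the pin. Checking the picture.

Run:
```python
from h import *
s=robot.read_state();d=robot.snapshot("wrist"); cv2.imwrite("pics/w16.png",d["img"]);print(s["ft_force"])
np.savez("w16.npz",p=s["position"],q=s["tcp_rot"],H=d["hand_eye"],K=d["camera_matrix"])
```

```text
[-11.14186464   0.49183469   9.18946793]
```

View pics/w16.png

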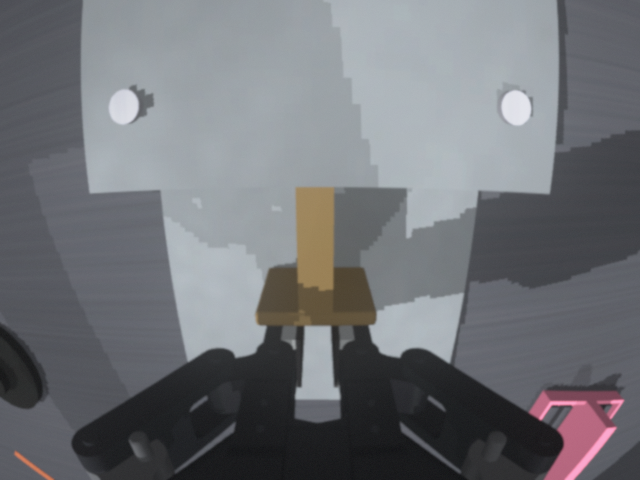

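Square and aligned with the fingers. I'll back off, then re-touch gently to confirm it stays home.

```bash
python3 -m crank '[[[0,0,0],[0,0,0]],[[-1,0,0],[0,0,0]],[[-2,0,0],[0,0,0]],[[-4,0,0],[0,0,0]],[[-5,0,0],[0,0,0]],[[-5,0,0],[0,0,0]],[[-5,0,0],[0,0,0]]]'
python3 -m crank '[[[1,0,0],[0,0,0]],[[2,0,0],[0,0,0]],[[3,0,0],[0,0,0]],[[3.5,0,0],[0,0,0]],[[4,0,0],[0,0,0]],[[4,0,0],[0,0,0]]]'
```

```text
time_s: 23.98
position: [0.5547, 0.1425, 0.021]
tcp_rot: [0.999, -0.032, 0.001, -0.001]
ft_force: [-0.4, 0.8, 0.4]
grip_width: 0.0122
time_s: 24.48
position: [0.5589, 0.1422, 0.021]
tcp_rot: [0.999, -0.032, 0.001, -0.001]
ft_force: [0.5, -0.1, -0.5]
grip_width: 0.0122
```

```bash
python3 -m crank '[[[0.5,0,0],[0,0,0]],[[1,0,0],[0,0,0]],[[1.5,0,0],[0,0,0]],[[2,0,0],[0,0,0]],[[2,0,0],[0,0,0]]]'
```

```text
time_s: 24.9
position: [0.5593, 0.1422, 0.0208]
tcp_rot: [0.999, -0.032, -0.001, -0.001]
ft_force: [-5.5, 0.1, 3.9]
grip_width: 0.0121
```

```bash
python3 -m crank '[[[0.5,0,0],[0,0,0]],[[1,0,0],[0,0,0]],[[1.5,0,0],[0,0,0]],[[2,0,0],[0,0,0]],[[2,0,0],[0,0,0]]]'
```

```text
time_s: 25.32
position: [0.5593, 0.1423, 0.0207]
tcp_rot: [0.999, -0.032, -0.003, -0.001]
ft_force: [-7.7, 0.3, 6.9]
grip_width: 0.0122
```

It reached the same stop at 0.5593, and the tray hadn't crept back. Withdrawing straight back, then up.

```bash
python3 -m crank '[[[-1,0,0],[0,0,0]],[[-3,0,0],[0,0,0]],[[-6,0,0],[0,0,0]],[[-12,0,0],[0,0,0]],[[-20,0,0],[0,0,0]],[[-30,0,0],[0,0,0]],[[-38,0,-10],[0,0,0]],[[-38,0,-30],[0,0,0]],[[-38,0,-60],[0,0,0]],[[-38,0,-90],[0,0,0]],[[-38,0,-110],[0,0,0]],[[-38,0,-110],[0,0,0]]]'
python3 - <<'E'
from h import *
s=robot.read_state();d=robot.snapshot("wrist"); cv2.imwrite("pics/w17.png",d["img"]);print(s["ft_force"])
np.savez("w17.npz",p=s["position"],q=s["tcp_rot"],H=d["hand_eye"],K=d["camera_matrix"])
d=robot.snapshot("scene"); cv2.imwrite("pics/s17.png",d["img"])
E
```

```text
time_s: 26.32
position: [0.5241, 0.145, 0.1356]
tcp_rot: [0.999, -0.032, 0.002, -0.001]
ft_force: [1.3, 0.7, -0.0]
grip_width: 0.0121
[ 1.30034967  0.74872534 -0.01270687]
```

View pics/w17.png

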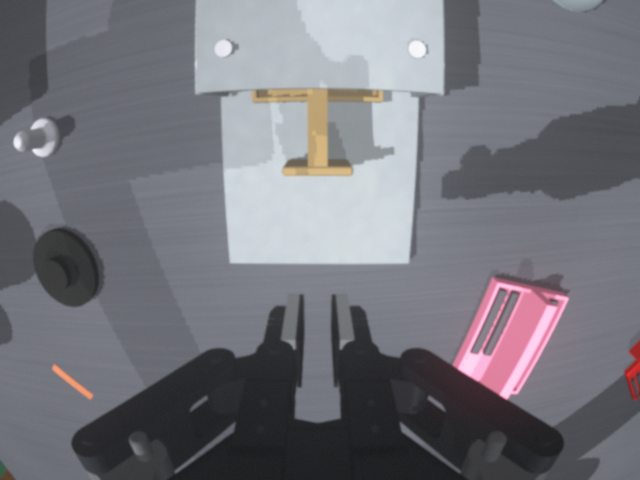

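View pics/s17.png

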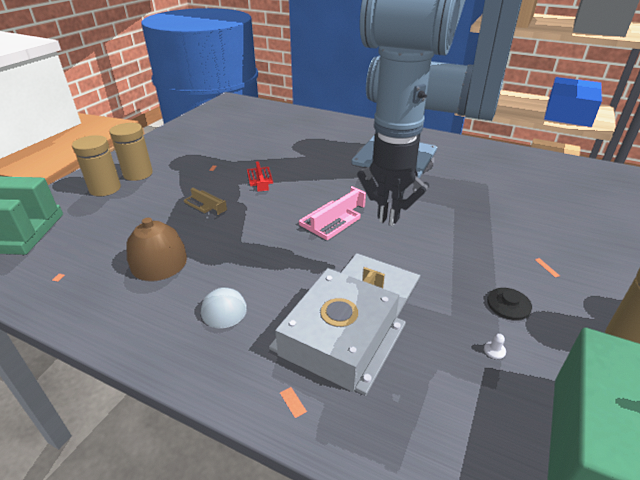

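```bash
python3 - <<'E'
from tr import *
tray(dict(np.load("w17.npz")),[(-60,45,12),(-60,-45,12),(-108,22,42),(-108,-22,42)],[(252,102),(383,101),(283,175),(352,174)])
E
python3 -m crank '[[[0,0,0],[0,0,0]],[[0,0,0],[0,0,0]]]'
python3 -c "
from rig import robot
print(robot.sign_off())"
```

```text
tray in housing [55.9  2.1] yaw -3.28 in tool x [155.3   0.4 128.1] res [-0.4 -0.8  0.  -0.7 -0.9  0.4  1.2  1. ]
time_s: 26.58
position: [0.5203, 0.1447, 0.1302]
tcp_rot: [0.999, -0.032, -0.003, -0.001]
ft_force: [0.6, 0.8, -0.1]
grip_width: 0.0119
the job is handed in; nothing more can be done
None
```

The tray is in the bay against the back stop, the gripper is clear of everything, and I handed the job in after about 27 s.

- **Method:** I lifted the large brass tray by its rib and set it on the sill with its magnet end towards the bay. I then let go and pushed it in slowly at the handle with the nearly closed fingers. A flare led the nose about 2 mm to the left, and I moved the handle over to match.
- **Force:** Sliding took about 1–2 N at each reading. The highest reading was against the stop: 11 N forward and 9 N upward.
- **Reaching the stop:** The tray stopped dead at tool x = 0.5595. After I backed off 5 mm and pushed again, it stopped at 0.5593, so it had not crept back.
- **Final pose:** The last picture puts the tray's origin 56 mm into the bay and 2 mm to the left. That is within the stated range (44 to 80 mm deep, 6 mm to either side). The handle stands outside the bay and the tray is within about 0.5° of square.
- **Other things:** The dome, hood, card float, jewel holder and the look-alike trays are where they were in the first picture.
- **Not measured directly:** The pin's travel cannot be read. I take the tray to be home because it stopped hard at the same place twice, after a slight rise in force over the last 5 to 6 mm. That is a little short of the pin's 8 mm, but the rise was close to the sensor's noise.

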